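# Timed air-dry of a rack of slides

### The arm

A 7-joint arm with a two-finger parallel gripper is mounted at the origin on the work surface. World frame = base frame: x ahead of the robot, y to its left, z up, the work surface at z = 0. Lengths are in mm, angles in rad, forces in N, time in s.
With the tool pointing down it reaches from about 375 to 925 mm from the base axis. Payload 3.1 kg.
Tool frame: the origin (TCP) lies at the very end of the fingers, on their centre line; the grasp point (between the pads) lies env.pinch_z behind it (env.pinch_z is the distance from the TCP to the grasp point, in mm); z points along the fingers, y is the direction in which the jaws open and shut (so a half turn about z gives the same grasp; the last joint's range is limited). The gripper opens to 85 mm and grips with 20 to 120 N. Pads are 22 mm wide; open, the fingers measure 114 mm over their backs; the gripper's body (76 mm by 85 mm) begins 54 mm behind the grasp point. The pads swing forward as they close: fully open they stand 13 mm farther back than shut.
Start: joints at [1.159, 0.383, 0.044, 1.598, -0.018, 1.161, -0.05], TCP at [200.658, -618.255, 231.269] pointing down, gripper open.
Joint ranges: [-2.61, 2.61], [-0.41, 2.15], [-1.48, 1.57], [0, 2.5], [-1.57, 4.71], [0.05, 1.97], [-2.85, 2.85]. Speed limits (rad/s): [2.79, 2.79, 3.14, 3.14, 3.14, 3.14, 3.14].

### API

Orientations are given as a unit quaternion [x, y, z, w].
In Python, from station import env, claw, kinematics, sense, eyes, ticket gives the robot as it stands. The module is installed in compiled form; this text tells all that it offers. Calls block until the motion is done:
- env.move_pose(position, orientation): joint-space move of the TCP to a pose.
- env.move_straight(position, attitude=None, vel=150): straight line of the TCP; attitude=None keeps the orientation; vel is the mean speed in mm/s.
- env.move_joints(angles): joint-space move.
- claw.open_jaws() and claw.gripper_close(force=None): open the fingers fully, or close them until they stop; force is the grip in N (None keeps the last).
- env.sleep(seconds).
- kinematics.ik(position, orientation): joint angles nearest the present ones, or None.
- sense(): the state.
- eyes.get_image(name): name is "side" or "top" or "wrist"; returns a dict with "frame" (384x512x3 uint8, blue, green, red), "fx", "fy", "cx", "cy" (pixels), "R" (3x3) and "t" (3): a world point X has camera coordinates R X + t. Camera axes: x right, y down, z forward; pixel columns grow to the right and rows downward; lengths in mm; the calibration is good to about 2 mm. A picture is of the moment at which its call begins. There is no depth.
A pose or a line that the arm cannot do raises env.PlanningError and nothing moves.
- ticket.hand_in(): hands the job in, once; it reports no verdict.
The state is a dict: "time": time; "q": joint angles; "qvel": joint speeds; "joint_efforts": joint torques, N m; "ee_pos": TCP position; "tool_rot": TCP orientation; "contact_force": force on the tool from outside, world axes, zero at the start; "moment": the same for the moment, N m; "width": opening from 0.0 (shut) to 1.0 (fully open).
Only numpy, scipy, OpenCV 4.12 (cv2) and the standard library are available. Lean on these libraries where they do the work, as an engineer would, in place of code of your own. Each camera call takes 0.05 s, during which the arm holds its last target.

### The job

Start a timed air-dry of the slides: first wind the clockwork timer fully, turning its brass key clockwise bit by bit until it comes up against the stop, then take the steel rack that holds the glass slides by its handle and lift it, level, straight up out of its dish. Finish while still holding it, level and still, with its underside about a hand's breadth (8 cm) above the rim of its own dish: do not put it down or let go. Leave the empty rack and everything else on the bench where they are.

Things in the scene. Friction and masses are not known exactly. Their poses are not given: they have to be found in the camera images.
- key (a joint): winding key of the clockwork timer, about a vertical axis: 0 is run down, it grows as the key is turned clockwise seen from above, and 4.2 rad is fully wound, against a firm stop. It starts at 1.2 to 2.1. It stays where it is left (a catch-like friction holds the spring). Turning takes about 0.12 N m, growing to 0.17 N m near the stop
- key_grip (a point): middle of the key's upright brass blade, on the turning axis: the blade is 36 mm long (this point's x axis), 10 mm thick (y) and 32 mm high, its top 14 mm above this point; 30 mm above the timer's flat top, 92 mm above the bench. The frame turns with the key. A black pointer under the blade reaches out to its +x end
- timer_top (a point): centre of the top of the timer, a grey box 104 x 104 x 62 mm fixed to the bench, with a white dial on top and the brass key in its middle. At joint value 0 the pointer points along this frame's x axis; dial marks run clockwise from there to the fully wound place, where a small steel stop pin stands (pin 6 mm above the dial)
- slide_rack_handle (a point): centre of the handle bar of the steel rack that is loaded with eight upright glass slides with white ends (the one to lift), 0.3 to 0.55 kg. Rack: 84 (x) x 76 (y) mm base, end plates at both x ends from which two uprights rise to a straight steel handle bar along the rack's x axis: 84 mm long, 10 mm thick (y), 14 mm high, its centre 100 mm above the rack's underside, nothing over it and 64 mm or more of free room under it. z is up, x along the bar
- slide_rack_foot (a point): centre of the underside of the same rack, 4 mm above the bench while it stands in its dish
- full_dish_centre (a point): the dish in which the loaded rack stands: fixed white plastic dish, 102 (x) x 100 (y) x 60 mm high, walls 4 mm, with a small lip under the rim of each x end (119 mm over the lips); the rack stands in it with about 5 mm free at each x end and 8 mm at each side, along the dish's x axis, and its handle stands about 50 mm above the rim (bar top). The point is the dish's centre, 30 mm above the bench; the rim is 60 mm above the bench
- spare_rack_handle (a point): centre of the handle bar of a second steel rack of the same size, empty of slides, 0.25 kg, to be left alone
- spare_dish_centre (a point): the dish in which the empty rack stands, of the same shape: 102 x 100 x 60 mm, fixed, the point 30 mm above the bench
- tube_rack: bystander, to be left alone: red block with small capped tubes standing in it, 110 x 70 x 86 mm; origin at the centre of its underside
- wash_bottle: bystander, to be left alone: white plastic bottle, 68 mm across, 170 mm tall; origin at the centre of its underside
- vial_box: bystander, to be left alone: open cardboard box of small vials, 130 x 130 x 50 mm; origin at the centre of its underside
- reagent_jar: bystander, to be left alone: small jar with a blue cap, 44 mm across, 70 mm tall; origin at the centre of its underside
- vial: bystander, to be left alone: small amber glass vial with a black cap, 28 mm across, 52 mm tall; origin at the centre of its underside
- notebook: bystander, to be left alone: notebook lying flat, 150 x 110 x 10 mm; origin at the centre of its underside
- wire_basket: bystander, to be left alone: steel wire basket of empty glass tubes, 104 x 84 mm, tubes 94 mm tall; origin at the centre of its underside

How it is judged:
By the outcome, as a careful person would: the job done as asked, in the order asked, and still so for the second after the job is handed in, while the arm keeps its last pose, push and grip.
It also fails if it takes over 72 s, if anything falls off the work surface, if the arm or the gripper's body presses on something with over 40 N, if the wrist force passes 120 N, or if a joint passes its speed limit or range.

## Working session

There is one attempt and no reset: what is moved stays moved. The work goes in short steps, each a Python script; the robot and the scene stay as the last script left them, time stands still between calls to the robot, and variables do not carry over. Pictures are saved under pics/ and viewed, and the job is handed in when it is done.

```bash
mkdir -p pics; ls; cat > h.py <<'E'
from station import env, claw, kinematics, sense, eyes, ticket
import numpy as np, cv2
def snap(n,f):
    d=eyes.get_image(n); cv2.imwrite(f'pics/{f}.png',d['frame']); np.savez(f'pics/{f}.npz',**d); return d
def load(f): return dict(np.load(f'pics/{f}.npz'))
def proj(d,X):
    c=np.array(d['R'])@np.array(X,float)+np.array(d['t']).ravel(); return np.array([d['fx']*c[0]/c[2]+d['cx'],d['fy']*c[1]/c[2]+d['cy']])
def back(d,u,v,z):
    R=np.array(d['R']);t=np.array(d['t']).ravel()
    r=R.T@np.array([(u-d['cx'])/d['fx'],(v-d['cy'])/d['fy'],1]);o=-R.T@t
    return o+r*(z-o[2])/r[2]
E
python3 - <<'E'
from h import *
for n in['side','top','wrist']:
    d=snap(n,n+'0');print(n,d['fx'],-np.array(d['R']).T@np.array(d['t']).ravel())
print(sense(),env.pinch_z)
E
```

```text
pics
side 457.29762037188954 [  65.98490947  905.77868068 1200.23873027]
top 374.39068335412037 [ 345.78732577    7.94533204 1388.16886902]
wrist 298.36956772894155 [ 279.66726534 -592.06541968  372.7600797 ]
{'time': 0.15, 'q': array([ 1.15919818,  0.38366226,  0.04381226,  1.59917817, -0.01792684,
        1.16119934, -0.04989422]), 'qvel': array([-0.0006091 , -0.00074501,  0.00054008, -0.00611603, -0.00171176,
       -0.0005648 ,  0.00076724]), 'joint_efforts': array([ 1.98645997e-03, -4.34053445e+01,  1.02693602e+00, -2.49978805e+01,
        1.07578479e-02,  7.28767802e-03, -3.53236817e-05]), 'ee_pos': array([ 200.44495436, -617.56190527,  230.18181825]), 'tool_rot': array([ 9.87708121e-01,  1.56306148e-01, -1.94480923e-04, -1.00922221e-03]), 'contact_force': array([ 0.22918677, -0.7264528 , -0.69888675]), 'moment': array([0.01482501, 0.06670509, 0.03277598]), 'width': 1.003306108243367} 18.700000000000003
```

View pics/top0.png

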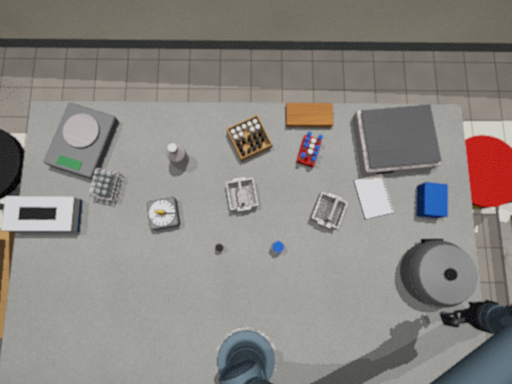

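View pics/side0.png

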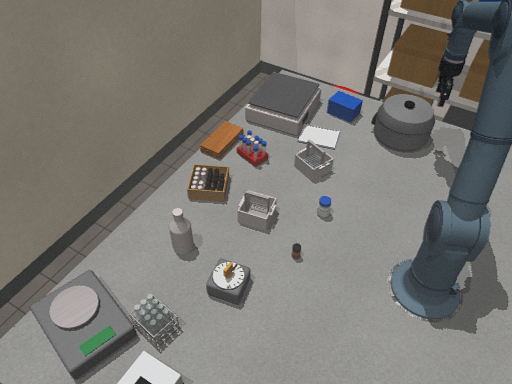

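```bash
python3 - <<'E'
from h import *
d=load('top0')
print(back(d,256,192,0),back(d,0,0,0),back(d,511,383,0)); print(d['R'])
E
```

```text
[593.06205905 -34.15814441   0.        ] [1394.11402516 1025.94838384    0.        ] [ -72.47981917 -916.0931508     0.        ]
[[ 0.0040694  -0.99994319  0.00985213]
 [-0.98254698 -0.00583045 -0.18592322]
 [ 0.18597009 -0.00892358 -0.98251488]]
```

```bash
python3 - <<'E'
from h import *
a=load('top0')['frame'];b=load('side0')['frame']
f=lambda im,x,y,w,h:cv2.resize(im[y:y+h,x:x+w],(400,300),interpolation=cv2.INTER_CUBIC)
cv2.imwrite('pics/z1.png',np.vstack([np.hstack([f(a,132,183,64,48),f(a,210,172,64,48)]),np.hstack([f(a,297,187,64,48),f(b,226,183,64,48)])]))
cv2.imwrite('pics/z2.png',np.hstack([f(b,197,255,64,48),f(b,282,138,64,48)]))
E
```

```text
(no output)
```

View pics/z1.png

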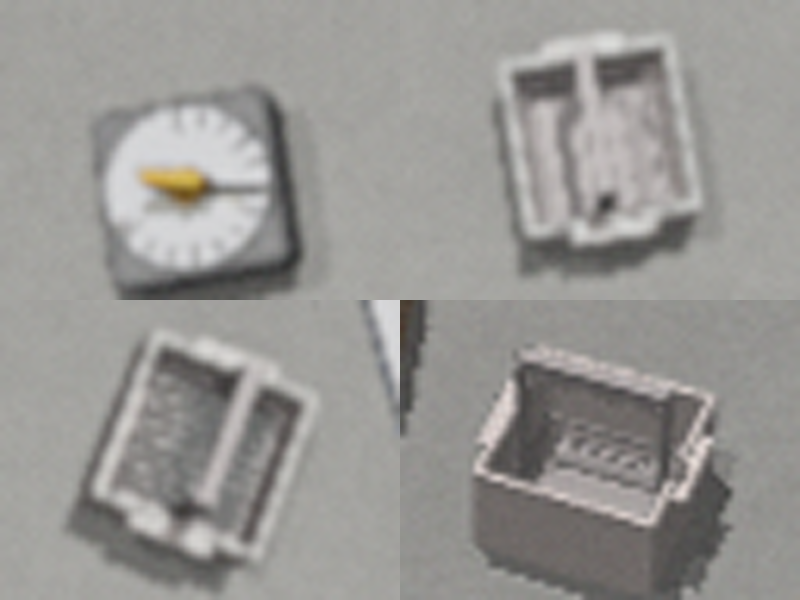

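View pics/z2.png

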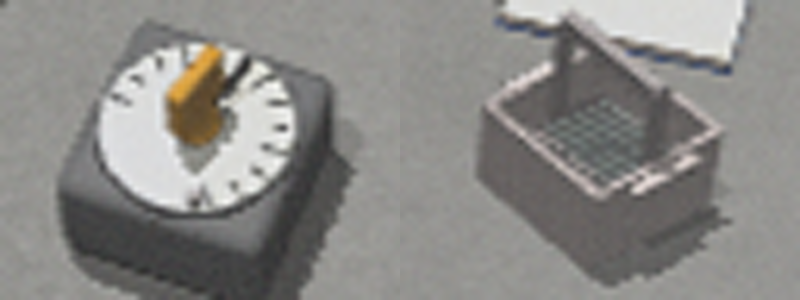

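```bash
python3 - <<'E'
from h import *
d=load('top0')
for u,v,z in[(162,213,62),(241.5,194.5,60),(330,210.5,60)]: print(back(d,u,v,z))
w=load('wrist0');s=sense();from scipy.spatial.transform import Rotation as Rn
T=Rn.from_quat(s['tool_rot']).as_matrix();print(T); o=-w['R'].T@w['t'].ravel(); print(T.T@(o-s['ee_pos'])); print(w['R']@T)
E
```

```text
[504.31250738 301.678048    62.        ]
[572.93430522  19.8445173   60.        ]
[ 516.69223203 -297.16367988   60.        ]
[[ 9.51136701e-01  3.08769310e-01 -6.99676044e-04]
 [ 3.08770096e-01 -9.51134739e-01  1.93283681e-03]
 [-6.86855025e-05 -2.05443107e-03 -9.99997887e-01]]
[ 8.32140067e+01 -8.20920481e-02 -1.42584110e+02]
[[-2.44625293e-04  9.99999969e-01  5.12707726e-05]
 [-9.45447564e-01 -2.14577697e-04 -3.25774243e-01]
 [-3.25774222e-01 -1.28166447e-04  9.45447587e-01]]
```

```bash
python3 - <<'E'
from h import *
for n,p in[('r',(517,-297,300)),('c',(573,20,300)),('t',(504,302,300))]:
    env.move_pose(list(p),[1,0,0,0]); snap('wrist','w_'+n); s=sense();print(s['time'],s['ee_pos'],s['q'])
cv2.imwrite('pics/w3.png',np.hstack([cv2.resize(load('w_'+n)['frame'],(400,300)) for n in 'rc']))
E
```

```text
1.8667 [ 515.84050259 -298.97448214  299.67523838] [ 0.58357384  0.23801521 -0.15116397  1.64458536  0.03822495  1.26238421
 -1.14905874]
3.1417 [573.22383907  16.8594652  299.81523384] [ 0.21137224  0.20885553 -0.35986813  1.68958697  0.07814799  1.25746084
 -1.74082963]
4.3083 [505.82692643 298.96598286 299.71548541] [-0.14090882  0.26086152 -0.54961501  1.64894721  0.14305109  1.27246187
 -2.29342949]
```

View pics/w3.png

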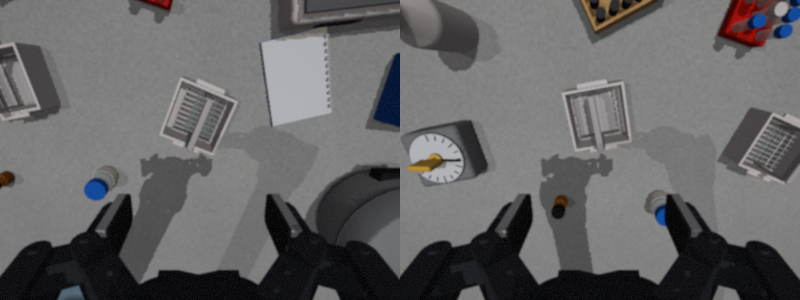

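View pics/w_t.png

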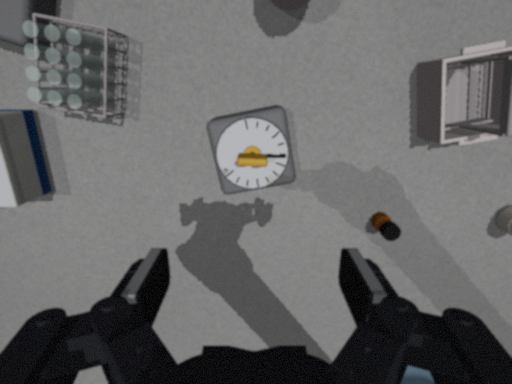

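```bash
python3 - <<'E'
from h import *
a=load('w_r')['frame'];b=load('w_c')['frame'];c=load('w_t')['frame']
f=lambda im,x,y,w,h:cv2.resize(im[y:y+h,x:x+w],(400,300),interpolation=cv2.INTER_CUBIC)
cv2.imwrite('pics/z3.png',np.vstack([np.hstack([f(a,190,90,128,96),f(b,190,95,128,96)]),np.hstack([f(c,190,95,128,96),f(c,400,30,128-16,84)])]))
E
```

```text
(no output)
```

View pics/z3.png

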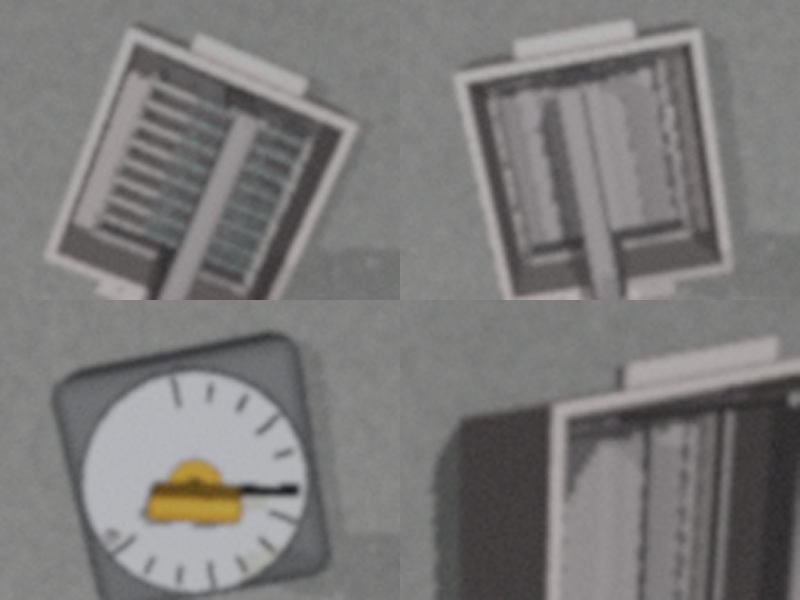

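```bash
python3 - <<'E'
from h import *
from scipy.optimize import least_squares
d=load('w_t');im=d['frame'];g=cv2.cvtColor(im,cv2.COLOR_BGR2GRAY)
m=((g>165)*255).astype(np.uint8);m[:, :205]=0;m[:,300:]=0;m[:100]=0;m[205:]=0
c=max(cv2.findContours(m,cv2.RETR_EXTERNAL,cv2.CHAIN_APPROX_NONE)[0],key=cv2.contourArea);c=cv2.convexHull(c)
e=cv2.fitEllipse(c);print('wrist',e,back(d,*e[0],62))
P=np.array([back(d,*p[0],62)[:2] for p in c]);r=least_squares(lambda x:np.hypot(*(P-x[:2]).T)-x[2],[500,300,40]);print(r.x)
d=load('top0');im=d['frame'];g=cv2.cvtColor(im,cv2.COLOR_BGR2GRAY)
for nm,box,th in(('top0',(145,195,182,235),170),('side0',(205,255,255,310),165)):
    d=load(nm);g=cv2.cvtColor(d['frame'],cv2.COLOR_BGR2GRAY);m=np.zeros_like(g);x0,y0,x1,y1=box;m[y0:y1,x0:x1]=(g[y0:y1,x0:x1]>th)*255
    c=cv2.convexHull(max(cv2.findContours(m,cv2.RETR_EXTERNAL,cv2.CHAIN_APPROX_NONE)[0],key=cv2.contourArea))
    P=np.array([back(d,*p[0],62)[:2] for p in c]);r=least_squares(lambda x:np.hypot(*(P-x[:2]).T)-x[2],[500,300,40]);print(nm,r.x,np.abs(r.fun).max())
d=load('w_t');im=d['frame'];h=cv2.cvtColor(im,cv2.COLOR_BGR2HSV)
m=((h[...,0]>12)&(h[...,0]<32)&(h[...,1]>130)&(h[...,2]>60)).astype(np.uint8)*255
m[:,:220]=0;m[:,300:]=0;m[:120]=0;m[190:]=0
print(im[150:170:2,235:285:6].tolist().__len__())
# bright blade top
mt=m&((h[...,2]>185)*255).astype(np.uint8)
for k in(m,mt):
    c=max(cv2.findContours(k,cv2.RETR_EXTERNAL,cv2.CHAIN_APPROX_NONE)[0],key=cv2.contourArea);print(cv2.minAreaRect(c),cv2.contourArea(c))
z=cv2.resize(im[120:195,210:310],(800,600),interpolation=cv2.INTER_CUBIC);cv2.imwrite('pics/z4.png',z)
t=load('top0');s=load('side0')
print('bottle cap',back(t,174,148,165), back(s,181,247,0))
E
```

```text
wrist ((251.7729034423828, 152.77224731445312), (67.9874267578125, 69.01155090332031), 87.14217376708984) [507.33408651 301.36616783  62.        ]
[505.64679483 301.36415324  44.73229535]
top0 [507.36678163 303.6437143   45.69113985] 1.3630968265986425
side0 [507.40199974 301.22839412  45.09559657] 1.0424666208141247
10
((252.0, 156.0), (18.0, 28.0), 90.0) 348.0Traceback (most recent call last):
  File "<stdin>", line 20, in <module>
ValueError: max() iterable argument is empty
```

```bash
python3 - <<'E'
from h import *
d=load('w_t');im=d['frame']
z=cv2.resize(im[120:195,205:305],(800,600),interpolation=cv2.INTER_CUBIC);cv2.imwrite('pics/z4.png',z)
t=load('top0');s=load('side0')
print('bottle cap',back(t,174,148,165), back(s,181,247,0))
E
```

```text
bottle cap [713.40833651 248.66266924 165.        ] [719.00084798 260.12882398   0.        ]
```

View pics/z4.png

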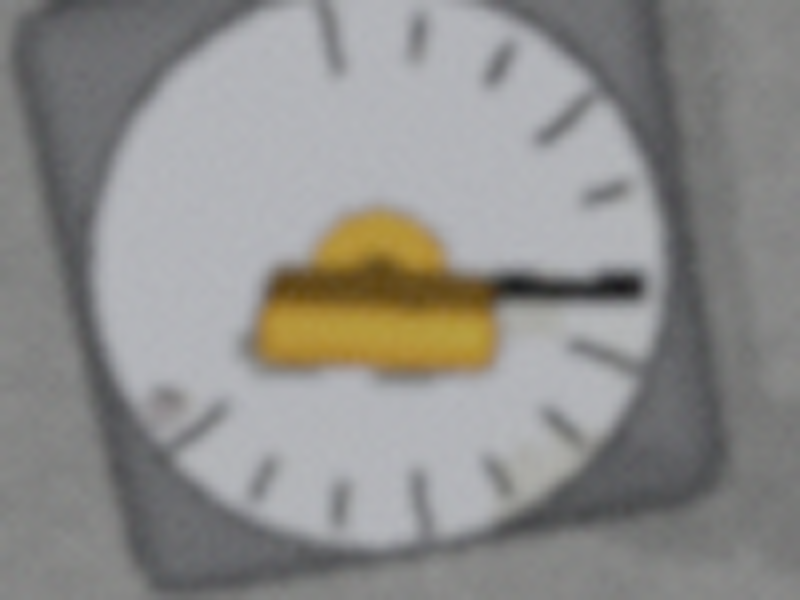

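```bash
python3 - <<'E'
from h import *
d=load('w_t');P=lambda u,v,z:back(d,205+u/8-.44,120+v/8-.44,z)[:2]
c=np.array([507.,302])
a=lambda p:np.degrees(np.arctan2(*(p-c)[::-1]))
zr=P(325,10,62);pt=P(640,287,65)
print('zero',zr,a(zr),'ptr',pt,a(pt),'pin',a(P(168,402,68)),'last mark',a(P(180,445,62)))
b=[P(*q,106) for q in((262,360),(492,368),(270,310),(495,310))];print(b,np.mean(b,0))
print('line ptr',np.degrees(np.arctan2(*(pt-P(500,285,65))[::-1])), np.degrees(np.arctan2(*(b[1]-b[0])[::-1])),np.degrees(np.arctan2(*(b[3]-b[2])[::-1])))
E
```

```text
zero [547.95487364 309.34701993] 10.17028617791452 ptr [504.3022574  259.11452287] -93.59949042829174 pin 121.69255137824275 last mark 132.56642110912316
[array([502.94304527, 317.96816659]), array([501.59527478, 284.59756152]), array([510.34484761, 316.65224832]), array([510.19799988, 284.24461175])] [506.27029189 300.86564704]
line ptr -91.091320438796 -92.31280236405291 -90.25962084219206
```

```bash
cat >> h.py <<'E'
from scipy.spatial.transform import Rotation as Rn
def quat(yawdeg):
    return list((Rn.from_euler('z',yawdeg,degrees=True)*Rn.from_quat([1,0,0,0])).as_quat())
def yaw():
    T=Rn.from_quat(sense()['tool_rot']).as_matrix();return np.degrees(np.arctan2(T[1,0],T[0,0]))
def st(l=''):
    s=sense();print(l,round(s['time'],2),s['ee_pos'].round(1),'yaw',yaw().round(1),'q',s['q'].round(2),'F',s['contact_force'].round(1),'M',s['moment'].round(2),'w',round(s['width'],3));return s
E
python3 - <<'E'
from h import *
st()
q=np.array(sense()['q']);q[6]+=np.radians(267.5);env.move_joints(list(q))
env.sleep(.3);st('turn')
Q=quat(-92.5)
print(kinematics.ik([507,301.7,150],Q),kinematics.ik([507,301.7,75],Q))
env.move_straight([507,301.7,150],Q);env.sleep(.3);st('hover')
snap('wrist','w_h')
E
```

```text
4.31 [505.8 299.  299.7] yaw -0.3 q [-0.14  0.26 -0.55  1.65  0.14  1.27 -2.29] F [-0.2 -0.5 -0.8] M [-0.04  0.05  0.03] w 1.0
turn 8.47 [505.8 299.  299.7] yaw -92.8 q [-0.14  0.26 -0.55  1.65  0.14  1.27  2.38] F [ 1.3 -0.1  0.9] M [ 0.03 -0.01  0.01] w 0.996
[-0.17750388  0.40845812 -0.52154496  1.7962028   0.23748613  0.9994179
  2.30501203] [-0.20946077  0.50644204 -0.48709858  1.83994205  0.30191894  0.86879013
  2.25627239]
hover 9.93 [507.4 301.9 150.7] yaw -92.5 q [-0.18  0.41 -0.52  1.8   0.24  1.    2.31] F [-0.4 -0.1 -0. ] M [ 0.02 -0.01 -0.  ] w 0.999
```

View pics/w_h.png

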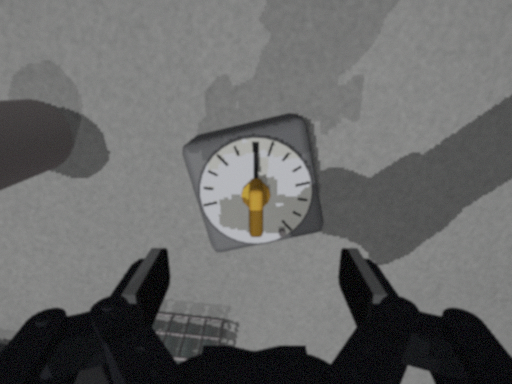

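```bash
python3 - <<'E'
from h import *
env.move_straight([507,301.7,75.5],quat(-92.5),vel=100);st('down')
claw.gripper_close(60);st('closed')
q0=np.array(sense()['q'])
for i in range(4):
    q0[6]-=np.radians(6);env.move_joints(list(q0));s=st(i)
E
```

```text
down 10.87 [507.5 302.2  76. ] yaw -92.5 q [-0.21  0.51 -0.49  1.84  0.3   0.87  2.26] F [-0.1  0.3  1. ] M [ 0.01 -0.04 -0.02] w 0.999
closed 11.54 [506.4 301.7  75.8] yaw -92.5 q [-0.21  0.51 -0.49  1.84  0.3   0.87  2.26] F [-1.8 -1.5  4.4] M [-0.25  0.51 -0.07] w 0.106
0 11.79 [506.4 301.7  75.8] yaw -98.4 q [-0.21  0.5  -0.49  1.84  0.3   0.87  2.15] F [-1.3 -0.7  1.7] M [-0.06  0.17 -0.05] w 0.103
1 12.04 [506.4 301.7  75.8] yaw -104.3 q [-0.21  0.51 -0.49  1.84  0.3   0.87  2.05] F [-1.5 -0.9  2. ] M [-0.11  0.15 -0.07] w 0.105
2 12.29 [506.4 301.7  75.8] yaw -110.2 q [-0.21  0.51 -0.49  1.84  0.3   0.87  1.95] F [-1.8 -0.9  1.2] M [-0.17  0.18 -0.07] w 0.108
3 12.54 [506.4 301.7  75.8] yaw -116.2 q [-0.21  0.5  -0.49  1.84  0.3   0.87  1.84] F [-1.2 -0.6  3.1] M [-0.12  0.17 -0.04] w 0.107
```

```bash
python3 - <<'E'
from h import *
q0=np.array(sense()['q'])
for i in range(8):
    q0[6]-=np.radians(6);env.move_joints(list(q0))
st();d=snap('wrist','w_k');snap('side','s_k')
f=lambda im,x,y,w,h:cv2.resize(im[y:y+h,x:x+w],(400,300),interpolation=cv2.INTER_CUBIC)
cv2.imwrite('pics/z5.png',np.hstack([cv2.resize(d['frame'],(400,300)),f(load('s_k')['frame'],180,235,100,75)]))
E
```

```text
14.54 [506.4 301.6  75.8] yaw -164.0 q [-0.21  0.5  -0.49  1.84  0.3   0.87  1.01] F [-1.9 -0.7  2.4] M [-0.22  0.2  -0.12] w 0.111
```

View pics/z5.png

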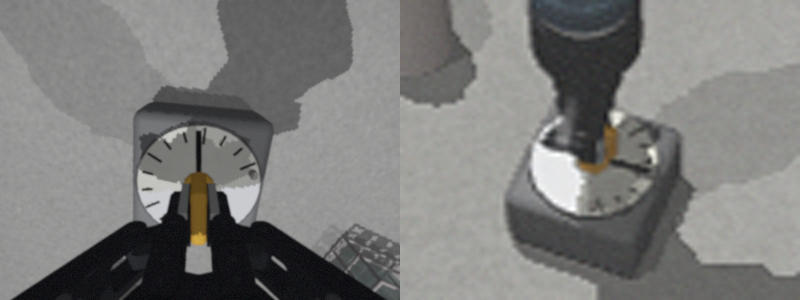

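```bash
python3 - <<'E'
from h import *
q0=np.array(sense()['q'])
for i in range(9):
    q0[6]-=np.radians(6);env.move_joints(list(q0))
st('pre')
for i in range(12):
    q0[6]-=np.radians(2);env.move_joints(list(q0));s=sense()
    print(i,round(s['time'],2),yaw().round(2),'lag',np.degrees(s['q'][6]-q0[6]).round(2),s['moment'].round(2),s['contact_force'].round(1),s['joint_efforts'][6].round(3))
    if np.degrees(s['q'][6]-q0[6])>2.5 or abs(s['moment'][2])>.6:break
snap('wrist','w_e')
E
```

```text
pre 16.89 [506.4 301.6  75.8] yaw 142.2 q [-0.21  0.5  -0.49  1.84  0.3   0.87  0.07] F [-1.  -2.1  1.8] M [-0.23  0.35 -0.04] w 0.108
0 17.14 140.12 lag 0.16 [-0.23  0.36 -0.03] [-0.9 -1.5  1.3] -0.011
1 17.39 138.05 lag 0.09 [-0.28  0.32 -0.01] [-1.6 -1.3  2.4] 0.016
2 17.64 136.03 lag 0.07 [-0.24  0.37 -0.04] [-1.4 -1.3  1. ] 0.018
3 17.89 134.02 lag 0.06 [-0.27  0.41 -0.01] [-1.6 -1.1  1.3] 0.018
4 18.14 132.02 lag 0.06 [-0.27  0.37  0.  ] [-1.2 -0.4  2.1] 0.017
5 18.39 130.02 lag 0.06 [-0.26  0.4   0.  ] [-2.3 -1.   2.2] 0.0
6 18.64 128.21 lag 0.16 [-0.37  0.34  0.84] [-1.1 -1.2  2.2] -0.868
```

View pics/w_e.png

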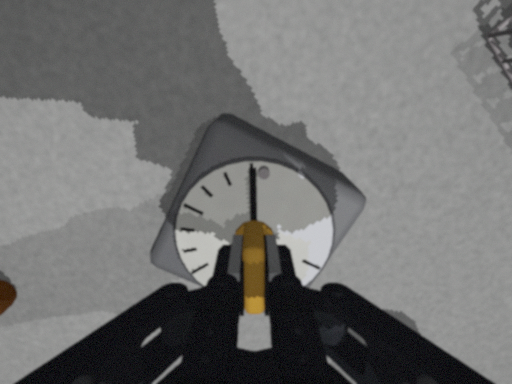

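```bash
python3 - <<'E'
from h import *
claw.open_jaws();st('open')
p=sense()['ee_pos'];env.move_straight([p[0],p[1],200],vel=150);st()
snap('wrist','w_u')
E
```

```text
open 19.42 [506.4 301.7  75.9] yaw 128.0 q [-0.21  0.5  -0.49  1.84  0.3   0.87 -0.18] F [-0.3 -0.2 -0.2] M [ 0.   -0.03  0.03] w 1.003
 20.39 [505.7 301.1 198.9] yaw 128.0 q [-0.16  0.35 -0.54  1.76  0.2   1.09 -0.1 ] F [ 0.   0.3 -0.3] M [0.03 0.02 0.03] w 1.002
```

View pics/w_u.png

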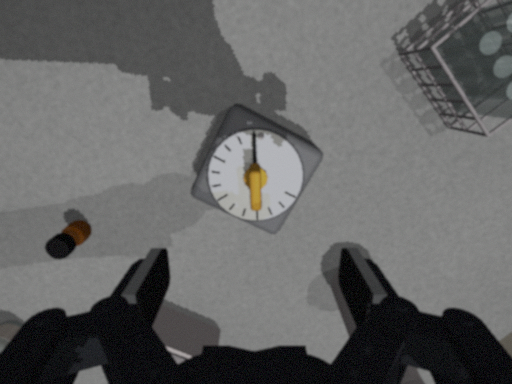

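```bash
python3 - <<'E'
from h import *
d=load('w_r');im=d['frame']
cv2.imwrite('pics/z6.png',cv2.resize(im[90:210,180:340],(800,600),interpolation=cv2.INTER_CUBIC))
E
```

```text
(no output)
```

View pics/z6.png

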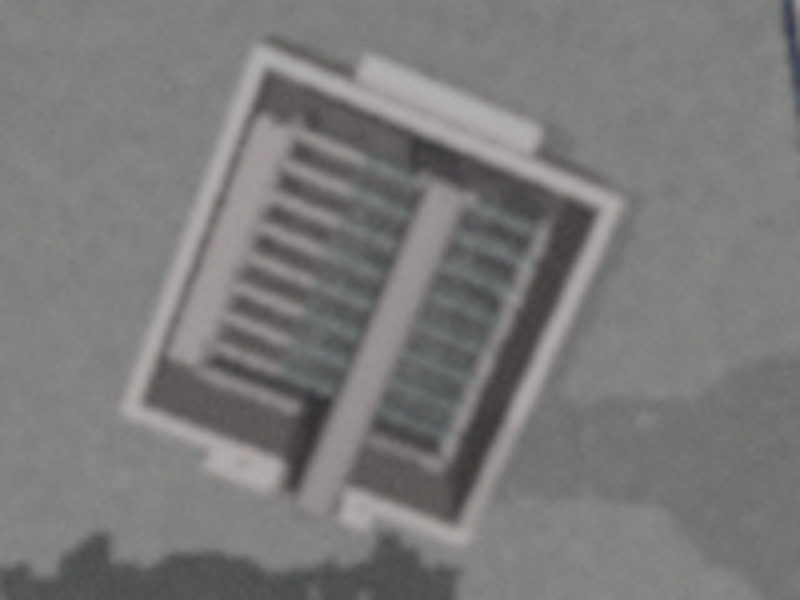

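```bash
python3 - <<'E'
from h import *
d=load('w_r');P=lambda u,v,z:back(d,180+u/5-.4,90+v/5-.4,z)[:2]
a=(P(425,180,111)+P(470,192,111))/2;b=(P(298,505,111)+P(332,518,111))/2
print('bar',a,b,(a+b)/2,np.hypot(*(a-b)),np.degrees(np.arctan2(*(a-b)[::-1])), np.hypot(*(P(425,180,111)-P(470,192,111))))
c=[P(*q,60) for q in((262,42),(625,200),(468,540),(125,412))];c=np.array(c);print(c,c.mean(0))
for i in range(4):
    e=c[i]-c[i-1];print(np.hypot(*e),np.degrees(np.arctan2(e[1],e[0])))
t=load('top0');print('top bar',back(t,297+255/6.25,187+72/6.25,111),back(t,297+208/6.25,187+198/6.25,111))
E
```

```text
bar [ 556.76301792 -316.07885275] [ 481.07532304 -285.86402356] [ 518.91917048 -300.97143815] 81.49578552968538 -21.7620810505108 10.246893907604402
[[ 585.23384018 -272.6744116 ]
 [ 546.56664664 -363.77665908]
 [ 454.4503249  -325.59962481]
 [ 491.14337192 -233.70539294]] [ 519.34854591 -298.93902211]
101.84105572971144 -22.497645744083655
98.9685371861952 -112.99817947177169
99.71410470492509 157.48874334668398
98.9491260768814 68.23334585223778
top bar [ 552.01445308 -314.03894058  111.        ] [ 481.92636849 -285.37571752  111.        ]
```

```bash
python3 - <<'E'
from h import *
p=sense()['ee_pos'];env.move_straight([p[0],p[1],260],vel=200)
print(kinematics.ik([519,-300,220],quat(-22)),kinematics.ik([519,-300,220],quat(158)))
env.move_pose([519,-300,220],quat(-22));env.sleep(.2);st()
d=snap('wrist','w_r2')
f=d['frame'].copy()
for q in((519,-300,111),(519,-300,60)):
    u=proj(d,q);print(u)
cv2.imwrite('pics/w_r2b.png',cv2.resize(f[60:260,140:407],(800,600),interpolation=cv2.INTER_CUBIC))
E
```

```text
[ 0.44714128  0.29910623  0.00969852  1.73527722 -0.00319498  1.10722448
 -1.49693093] [ 0.61632382  0.30835957 -0.19317943  1.72658518  0.06500333  1.1128751
  1.5901007 ]
 23.25 [ 519.6 -299.   220. ] yaw -21.9 q [ 0.45  0.3   0.01  1.74 -0.    1.11 -1.5 ] F [0.5 0.5 0.6] M [-0.01  0.02  0.01] w 1.001
[254.59640404 185.56295702]
[254.49323733 170.27310433]
```

View pics/w_r2b.png

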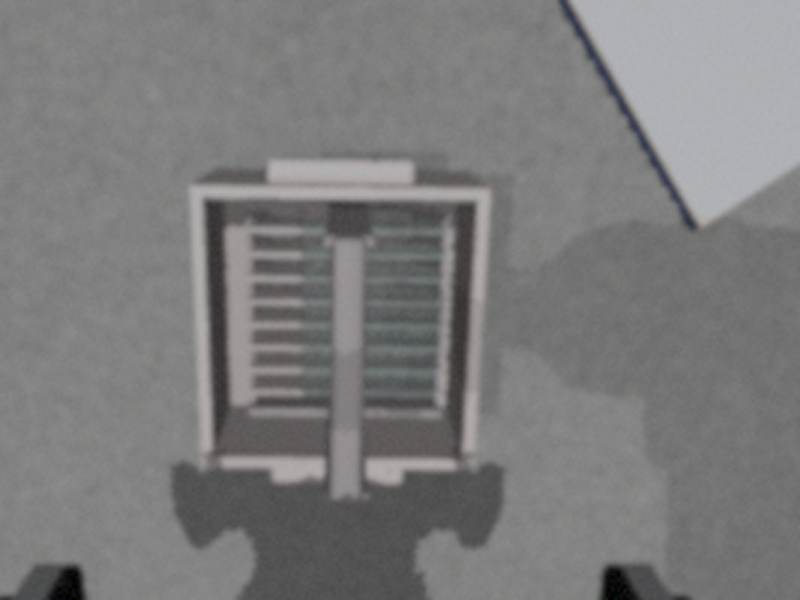

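```bash
python3 - <<'E'
from h import *
d=load('w_r2');P=lambda u,v,z:back(d,140+u/2.996-.33,60+v/3-.33,z)[:2]
a=P(349,238,111);b=P(347,497,111);print(a,b,(a+b)/2,np.hypot(*(a-b)),np.degrees(np.arctan2(*(a-b)[::-1])))
c=np.array([P(*q,60) for q in((190,187),(491,187),(475,467),(203,467))]);print(c.mean(0))
E
```

```text
[ 556.93980489 -316.63917033] [ 482.44564285 -286.23572027] [ 519.69272387 -301.4374453 ] 80.45961691215574 -22.201942119849225
[ 518.70258451 -298.25245262]
```

```bash
python3 - <<'E'
from h import *
Q=quat(-22)
env.move_straight([519.3,-301,150],Q,vel=150)
env.move_straight([519.3,-301,85],Q,vel=80);env.sleep(.2);st('down')
claw.gripper_close(80);env.sleep(.2);st('closed')
d=snap('wrist','w_g')
E
```

```text
down 25.07 [ 519.9 -301.3   85.8] yaw -22.0 q [ 0.45  0.46  0.01  1.83 -0.    0.85 -1.5 ] F [-0.1 -0.7 -0.5] M [-0.02 -0.05  0.02] w 1.002
closed 25.96 [ 519.3 -300.7   85. ] yaw -22.0 q [ 0.45  0.46  0.01  1.83 -0.    0.85 -1.5 ] F [0.6 1.  1.4] M [ 0.17  0.09 -0.02] w 0.097
```

View pics/w_g.png

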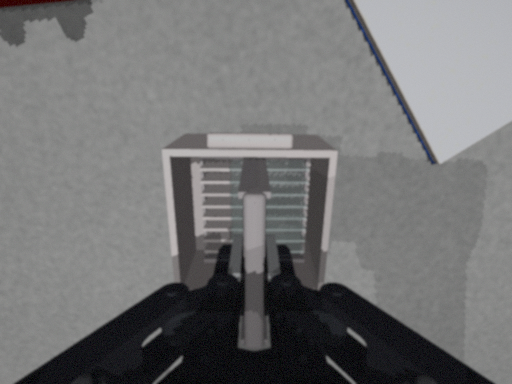

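```bash
python3 - <<'E'
from h import *
Q=quat(-22);p=sense()['ee_pos']
for z in(88,100,120,155):
    env.move_straight([519.3,-300.8,z],Q,vel=60);st(z)
d=snap('wrist','w_l1');e=snap('side','s_l1')
f=lambda im,x,y,w,h:cv2.resize(im[y:y+h,x:x+w],(400,300),interpolation=cv2.INTER_CUBIC)
cv2.imwrite('pics/z7.png',np.hstack([cv2.resize(d['frame'],(400,300)),f(e['frame'],260,90,120,90)]))
E
```

```text
88 26.26 [ 518.2 -300.7   87. ] yaw -22.0 q [ 0.45  0.45  0.01  1.83 -0.    0.86 -1.5 ] F [ 0.   0.6 -4.5] M [-0.02 -0.01  0.07] w 0.103
100 26.61 [ 520.1 -301.3  100.9] yaw -22.0 q [ 0.45  0.44  0.01  1.82 -0.    0.88 -1.5 ] F [-0.6  0.  -4.6] M [-0.02 -0.02 -0.01] w 0.099
120 27.09 [ 519.8 -301.   120.8] yaw -22.0 q [ 0.45  0.41  0.01  1.81 -0.    0.92 -1.5 ] F [-0.2  0.  -5.1] M [ 0.05 -0.02  0.  ] w 0.099
155 27.82 [ 519.2 -300.7  155. ] yaw -22.0 q [ 0.45  0.37  0.01  1.79 -0.    0.98 -1.5 ] F [-0.  -0.4 -4.9] M [0.01 0.03 0.02] w 0.102
```

View pics/z7.png

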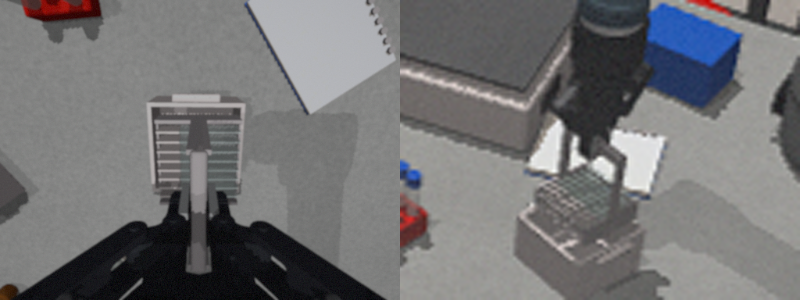

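Clean lift, 0.5 kg on the wrist, no side load. Continue to the final height.

```bash
python3 - <<'E'
from h import *
Q=quat(-22)
env.move_straight([519.3,-300.8,221],Q,vel=80);env.sleep(.8);s=st('up')
print(Rn.from_quat(s['tool_rot']).as_matrix()[:,2],np.abs(s['qvel']).max())
d=snap('wrist','w_f');e=snap('side','s_f');t=snap('top','t_f')
f=lambda im,x,y,w,h:cv2.resize(im[y:y+h,x:x+w],(400,300),interpolation=cv2.INTER_CUBIC)
cv2.imwrite('pics/z8.png',np.vstack([np.hstack([cv2.resize(d['frame'],(400,300)),f(e['frame'],270,80,100,75)]),np.hstack([cv2.resize(t['frame'],(400,300)),f(e['frame'],190,240,80,60)])]))
# measured/expected heights in side view: base corners of rack
x=np.array([np.cos(np.radians(-22)),np.sin(np.radians(-22))]);y=np.array([-x[1],x[0]])
for z in(140,240):
  for a in(-42,42):
    for b in((-38,38) if z==140 else (0,)):
      pt=[*(np.array([519.3,-300.8])+a*x+b*y),z];print(z,a,b,((proj(e,pt)-[270,80])*4).round(0))
E
```

```text
up 29.7 [ 519.3 -300.8  221.1] yaw -22.0 q [ 0.45  0.3   0.01  1.73 -0.    1.11 -1.5 ] F [-0.7 -0.2 -5.5] M [ 0.05 -0.04 -0.02] w 0.097
[ 9.05967231e-05 -5.01578014e-05 -9.99999995e-01] 0.0012539126940655058
140 -42 -38 [250. 246.]
140 -42 38 [187. 279.]
140 42 -38 [187. 198.]
140 42 38 [124. 230.]
240 -42 0 [233. 172.]
240 42 0 [167. 124.]
```

View pics/z8.png

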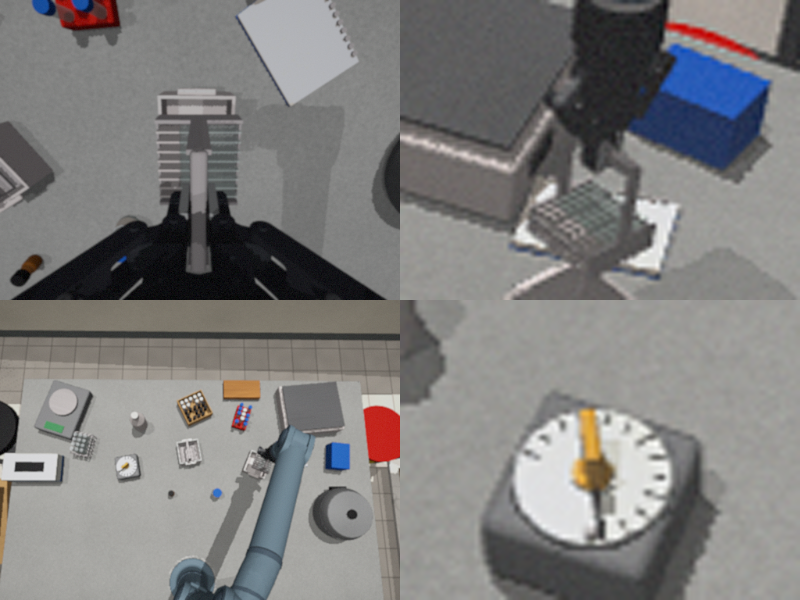

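```bash
python3 - <<'E'
from h import *
st();ticket.hand_in()
E
```

```text
29.85 [ 519.3 -300.8  221. ] yaw -22.0 q [ 0.45  0.3   0.01  1.73 -0.    1.11 -1.5 ] F [ 0.2 -0.2 -5.3] M [-0.01 -0.02  0.04] w 0.099
the job is handed in; nothing more can be done
```

I wound the timer to its stop, then lifted the loaded slide rack straight up by its handle. I handed the job in at about 30 s of the allowed 72 s, with the rack still held.

- **Timer:** I turned the key about 138° clockwise, from roughly 1.8 rad. The turning resistance jumped to 0.84 N m at a tool heading of about 128–129°, and I had expected the stop at 129.6°. After I let go, the wrist and side pictures both showed the pointer still at the stop pin.
- **Rack:** The wrist pictures showed eight slides with white ends, so I took the right rack. I lifted it 136 mm, which puts its underside about 80 mm above the rim of its dish. The tool was vertical and the arm still. The wrist carried about 5 N with almost no moment, and the grip width did not change, so I saw no sign of slipping or swinging.
- **Height check:** In the final side picture the rack's lower edge matched the position I had calculated for it, to within a few millimetres. It looked level.
- **Everything else:** The overhead picture showed the spare rack and the other items apparently where they had been.

No check failed. My camera position estimates differed by 1–3 mm, about what the stated calibration allows.

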